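Set the push nut on the belt idler

ROBOT

A 6-joint arm with a two-finger parallel gripper is mounted at the origin on a cart in front of the work surface, level with it; the furniture and walls round the work are solid. World frame = base frame: x ahead of the robot, y to its left, z up, the work surface at z = 0. Lengths are in m, angles in rad, forces in N, time in s.
With the tool pointing down it reaches from about 0.375 to 0.975 m from the base axis. Payload 3.8 kg.
Tool frame: the origin (TCP) lies midway between the tips of the shut fingers; the grasp point (between the pads) lies 19 mm behind it; z points along the fingers, y is the line along which they close (so a half turn about z gives the same grasp; the last joint's range is limited). The gripper opens to 85 mm and grips with 20 to 120 N. Pads are 22 mm wide; open, the fingers measure 114 mm over their backs; the gripper's body (76 mm by 85 mm) begins 54 mm behind the grasp point. The pads swing forward as they close: fully open they stand 13 mm farther back than shut.
Start: joints at [-1.308, 0.264, 1.604, -0, 1.274, -0.037], TCP at [0.199, -0.645, 0.231] pointing down, gripper open.
Joint ranges: [-2.63, 2.63], [-0.94, 2.18], [0.31, 2.57], [-1.31, 4.45], [0, 2.66], [-2.55, 2.55]. Speed limits (rad/s): [2.57, 2.57, 3.14, 3.14, 3.14, 3.14].

INTERFACE

Orientations are given as a rotation vector (axis times angle).
In Python, from workcell import bot gives the robot as it stands.
- The arm moves only by the tool step_arm, never from a script. Its argument "motion" is a list of rows, each a list of 5 numbers: the finger opening in cm, from 0 to 8.54, then the shift along the tool's x, y, z in cm, then the turn about the tool's z in degrees. In form: [[claw, dx, dy, dz, twist], ...]. A call has 1 to 20 rows; each row is the pose to reach, as a shift and turn from the pose commanded when the call began, along the tool's axes at that moment; what a row does not reach only later rows make up. A row lasts 1/10 s, in which the tool goes at most 50 mm and 8.59 degrees, less where a joint would pass 70% of its speed; a pose out of reach is approached as far as the arm can. A call with a gripper value outside its range is refused whole. The fingers move at their own pace and stop on an object; "force" is the grip in N (left out, the last holds). Time passes only in rows, so rows that repeat a pose let the fingers close. It gives the time, the measured TCP pose, the force, the opening and the grip force at its end, in the units of the state.
- bot.read_state(): the state, without advancing time (a new reading comes with each control period).
- bot.read_camera(name): name is "side" or "top" or "wrist"; returns (picture, depth): 480x640x3 uint8, red, green, blue; 480x640 float32, m along the optical axis (not along the pixel's ray), 0 where there is no reading.
- bot.calibration(name): a dict with "mtx" (3x3 intrinsics, pixels), "origin" and "orientation" of the camera in the world; the wrist camera has in their place "T_tool_cam" (4x4, takes a point from camera to tool coordinates, whose origin is the TCP and whose axes are the flange's). Camera axes: x right, y up, looking along -z (the intrinsics and any distortion apply to the point x, -y, -z); pixel columns grow to the right and rows downward; lengths in m; the calibration is good to about 2 mm. A picture is of the moment at which its call begins: read the wrist's pose just before it. calibration takes no time and is no camera call.
- bot.finish_job(): hands the job in; it is judged then, once.
The state is a dict: "time": time; "q": joint angles; "joint_vel": joint speeds; "joint_torque": joint torques, N m; "tool_pos": TCP position; "tcp_rot": TCP orientation; "wrist_force": force on the tool from outside, world axes, zero at the start; "torque": the same for the moment, N m; "width": opening from 0.0 (shut) to 1.0 (fully open); "grip_force": force on a finger pad.
Only numpy, scipy, OpenCV 4.12 (cv2) and the standard library are available. Lean on these libraries where they do the work, as an engineer would, in place of code of your own. Each camera call takes 0.05 s, during which the arm holds its last target. There are 200 camera calls.

TASK

Of the two idler pulleys on the bench, one still has its toothed push nut standing high on the shaft, well clear of the pulley. Take the steel tubular setting tool, put it over that shaft so that its flanged foot rests on the nut, and press straight down until the nut is fully home against the brass washer on the pulley. Let go and leave the tool standing upright over the shaft on the nut.

Things in the scene. Friction and masses are not known exactly. Their poses are not given: they have to be found in the camera images.
- setting_tool: Loose plain steel tube with a flanged foot, standing upright on the worktop, 0.12 kg: 80 mm tall, outside diameter 28 mm (the part to grip), foot flange 34 mm diameter and 6 mm high, two dark bands 24 and 70 mm above the foot. The bore is open from end to end, 20 mm wide, so the tool slips over a 10 mm shaft with 5 mm to spare all round. Origin at the centre of the foot's underside, z up along the tube.
- push_nut (a joint): Position of the push nut that has to be set, in m: 0 is its highest place, 0.018 is fully home against the brass washer; it grows as the nut goes down. It starts between 0 and 0.003. The teeth grip: it slides only under a push of about 10 to 13 N, stays where it is left and is stopped rigidly at the end. The nut is a steel disc of 30 mm diameter, 5 mm thick, with a raised rim and eight teeth round the shaft. The tool's weight alone does not move it.
- nut_top (a point): Centre of the upper rim of that nut (on the shaft's axis), where the foot of the setting tool bears: 56 mm above the worktop with the nut at 0, 38 mm above the worktop with the nut home.
- shaft_tip (a point): Upper end of the upright plain steel shaft, 10 mm in diameter with a bevelled end, that carries that nut: 74 mm above the worktop. The shaft stands in the middle of an 80 x 80 mm aluminium plate fixed to the worktop, through a grey grooved pulley (52 mm diameter, top 31 mm above the worktop) and a brass washer (20 mm diameter, top at 33 mm). A second, identical stand 0.24 to 0.41 m away to the left or right already has its nut home and needs nothing.

How it is judged:
On the way, in this order (a step that is already met when the one before it is completed fails the run):
1. the setting tool is over the shaft, foot below the shaft's end, while the nut still stands high (horizontal distance between setting_tool and shaft_tip below 0.012 m and z of setting_tool in the frame of shaft_tip below -0.002 m and angle between setting_tool's own z axis and vertical below 0.25 rad and value of joint push_nut below 0.012 m), for 0.05 s.
2. the tool presses the nut home (horizontal distance between setting_tool and shaft_tip below 0.012 m and value of joint push_nut above 0.0155 m), for 0.1 s.
At the end, for the whole second after the job is handed in: The nut is within 2.5 mm of fully home (joint above 0.0155), and the setting tool stands at rest over the shaft (axis within 12 mm of the shaft's, within 10 degrees of upright), its foot within 6 mm of the nut's upper rim (all of step 2 and angle between setting_tool's own z axis and vertical below 0.18 rad and z of setting_tool in the frame of nut_top below 0.006 m and linear speed of setting_tool below 0.02 m/s); the robot touches nothing.
It also fails if it takes over 35 s, if anything falls off the work surface, if the arm or the gripper's body presses on something with over 40 N, if the wrist force passes 120 N, or if a joint passes its speed limit or range.

## Working session

There is one attempt and no reset: what is moved stays moved. The work goes in short steps, Python scripts to look and compute and a tool call to move; the robot and the scene stay as the last step left them, time stands still between calls to the robot, and variables do not carry over. Pictures are saved under pics/ and viewed, at most 10 in all, crops included, and the job is handed in when it is done.

Besides the shell and the picture viewer there is one more tool, called by a JSON object that holds its "op" and its "data". step_arm: Moves the arm, as the interface text tells. Its arguments: {"type":"object","properties":{"motion":{"type":"array","items":{"type":"array","items":{"type":"number"}}},"force":{"type":"number"}},"required":["motion"]}

```bash
mkdir -p pics
cat > h.py <<'E'
import numpy as np, cv2
from scipy.spatial.transform import Rotation as R
from workcell import bot
def cam(n):
    c=bot.calibration(n)
    o=c['orientation'] if 'orientation' in c else None
    return c
E
python3 - <<'E'
from h import *
for n in("side","top"):
    p,d=bot.read_camera(n); cv2.imwrite(f"pics/{n}0.png",p[:,:,::-1]); np.savez(f"pics/{n}0.npz",p=p,d=d); print(n,bot.calibration(n))
print(bot.calibration("wrist")); print(bot.read_state())
E
```

```text
side {'mtx': array([[508.81468257,   0.        , 327.08733432],
       [  0.        , 508.81468257, 234.24713456],
       [  0.        ,   0.        ,   1.        ]]), 'origin': array([0.24456897, 0.71360962, 0.40248469]), 'orientation': array([ 0.33606271, -1.53395641, -2.33389255])}
top {'mtx': array([[551.22624192,   0.        , 311.73342789],
       [  0.        , 551.22624192, 233.86136264],
       [  0.        ,   0.        ,   1.        ]]), 'origin': array([ 0.45678119, -0.00173101,  1.01915028]), 'orientation': array([ 0.05165067, -0.09177   , -1.55516599])}
{'mtx': array([[375.83172626,   0.        , 316.07018914],
       [  0.        , 375.83172626, 238.47408391],
       [  0.        ,   0.        ,   1.        ]]), 'T_tool_cam': array([[-6.00321087e-04,  9.48790979e-01,  3.15903971e-01,
         8.24950208e-02],
       [ 9.99999782e-01,  6.57005984e-04, -7.29348073e-05,
        -4.95527083e-05],
       [-2.76750686e-04,  3.15903858e-01, -9.48791166e-01,
        -1.43441694e-01],
       [ 0.00000000e+00,  0.00000000e+00,  0.00000000e+00,
         1.00000000e+00]])}
{'time': 0.1, 'q': array([-1.30788780e+00,  2.64672857e-01,  1.60525992e+00,  1.07250586e-05,
        1.27371636e+00, -3.69027892e-02]), 'joint_vel': array([-0.00132362,  0.00092974, -0.00179324, -0.00078252,  0.00063454,
        0.00044372]), 'joint_torque': array([-7.49885999e-05, -5.16706288e+01, -3.68591845e+01,  9.00656403e-06,
        6.35407152e-03, -1.75426504e-05]), 'tool_pos': array([ 0.19917853, -0.64423669,  0.23007773]), 'tcp_rot': array([-3.10433936e+00, -4.68870450e-01,  3.48030996e-04]), 'wrist_force': array([ 0.8703099 , -0.62440567,  0.34993287]), 'torque': array([-0.01880844, -0.02072214,  0.01678476]), 'grip_force': 0.0, 'width': 0.998344821653632}
```

View pics/top0.png

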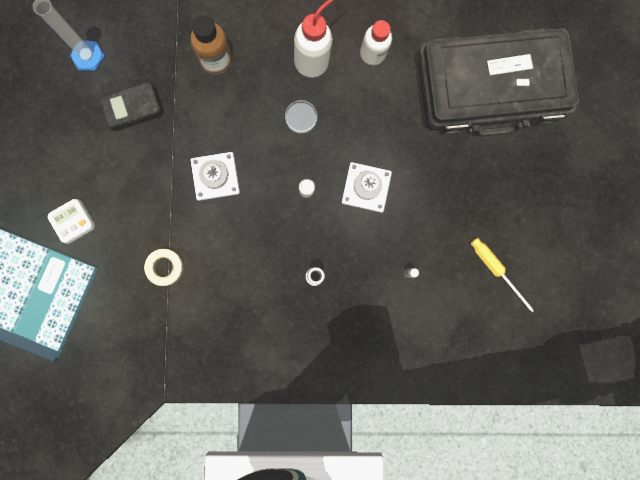

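View pics/side0.png

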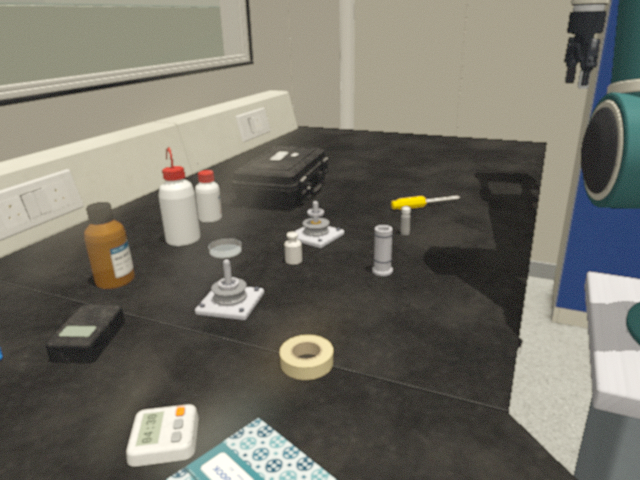

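The top view shows the tool at about (315,276) and the stands at (214,175) and (368,186). I'll enlarge both stands and measure.

```bash
cat >> h.py <<'E'
def pose(n):
    c=bot.calibration(n)
    return c['mtx'],R.from_rotvec(c['orientation']).as_matrix(),c['origin']
def at_z(n,u,v,z,P=None):
    K,Rm,o=P or pose(n)
    r=Rm@np.array([(u-K[0,2])/K[0,0],-(v-K[1,2])/K[1,1],-1]); return o+r*(z-o[2])/r[2]
def cloud(n,d,P=None):
    K,Rm,o=P or pose(n); v,u=np.mgrid[:480,:640]
    c=np.stack([(u-K[0,2])/K[0,0]*d,-(v-K[1,2])/K[1,1]*d,-d],-1); return c@Rm.T+o
E
python3 - <<'E'
from h import *
s=np.load("pics/side0.npz");t=np.load("pics/top0.npz")
g=lambda p,x,y,w,h,k:cv2.resize(p[y:y+h,x:x+w,::-1],None,fx=k,fy=k,interpolation=cv2.INTER_CUBIC)
a=np.hstack([g(s['p'],190,245,80,80,5),g(s['p'],280,185,80,80,5)])
b=np.hstack([g(t['p'],x,y,53,53,5) for x,y in((188,148),(342,160),(290,250))])
b=np.hstack([b,np.zeros((265,800-b.shape[1],3),np.uint8)])[:200+65]
cv2.imwrite("pics/crop.png",cv2.resize(np.vstack([a,b]),(720,598)))
C=cloud("top",t['d'])
for n,(u,v) in dict(A=(214,175),B=(368,186),T=(315,276)).items():
    q=C[v-26:v+26,u-26:u+26].reshape(-1,3)
    print(n,at_z("top",u,v,.04).round(3), q[:,2].max().round(3))
    for z0,z1 in((.004,.02),(.02,.036),(.036,.045),(.045,.06),(.06,.09)):
        m=(q[:,2]>z0)&(q[:,2]<z1)
        if m.sum(): print(z0,m.sum(),q[m].mean(0).round(4),q[m].min(0).round(3),q[m].max(0).round(3))
C=cloud("side",s['d'])
for n,(x0,x1,y0,y1) in dict(A=(205,250,250,310),B=(295,340,195,245),T=(368,398,220,280)).items():
    q=C[y0:y1,x0:x1].reshape(-1,3)
    print(n)
    for z0,z1 in((.01,.03),(.031,.036),(.036,.045),(.045,.06),(.06,.09)):
        m=(q[:,2]>z0)&(q[:,2]<z1)
        if m.sum(): print(z0,m.sum(),np.median(q[m],0).round(4),q[m].min(0).round(3),q[m].max(0).round(3))
E
```

```text
A [0.65  0.151 0.04 ] 1.019
0.004 1243 [0.6525 0.153  0.0107] [0.61  0.109 0.004] [0.706 0.204 0.02 ]
0.02 443 [0.6552 0.1542 0.0318] [0.631 0.13  0.02 ] [0.682 0.182 0.036]
0.036 146 [0.6539 0.154  0.0385] [0.64  0.133 0.036] [0.67  0.178 0.045]
0.045 11 [0.6532 0.1529 0.0534] [0.651 0.15  0.046] [0.659 0.156 0.06 ]
0.06 33 [0.655  0.1541 0.0716] [0.651 0.15  0.06 ] [0.66  0.159 0.077]
B [ 0.635 -0.127  0.04 ] 1.019
0.004 1205 [ 0.6372 -0.1251  0.0105] [ 0.594 -0.174  0.004] [ 0.691 -0.082  0.019]
0.02 395 [ 0.6375 -0.1252  0.0312] [ 0.615 -0.152  0.026] [ 0.665 -0.102  0.036]
0.036 1 [ 0.6191 -0.127   0.0371] [ 0.619 -0.127  0.037] [ 0.619 -0.127  0.037]
0.045 194 [ 0.6396 -0.1266  0.0534] [ 0.625 -0.141  0.049] [ 0.655 -0.112  0.06 ]
0.06 32 [ 0.639  -0.1263  0.0719] [ 0.635 -0.131  0.06 ] [ 0.644 -0.122  0.078]
T [ 0.472 -0.033  0.04 ] 1.019
0.004 86 [ 0.4673 -0.0273  0.0055] [ 0.426 -0.078  0.004] [0.519 0.014 0.017]
0.02 13 [ 0.4722 -0.0306  0.0275] [ 0.46  -0.042  0.02 ] [ 0.483 -0.019  0.034]
0.036 4 [ 0.4769 -0.0383  0.039 ] [ 0.47  -0.042  0.037] [ 0.482 -0.029  0.042]
0.04
[... 635 characters left out ...]
18] [ 0.612 -0.268  0.031] [ 0.746 -0.012  0.036]
0.036 42 [ 0.6312 -0.1225  0.0386] [ 0.62  -0.128  0.036] [ 0.639 -0.009  0.044]
0.045 117 [ 0.6319 -0.1205  0.0529] [ 0.621 -0.142  0.045] [ 0.651 -0.01   0.06 ]
0.06 40 [ 0.6357 -0.1257  0.0665] [ 0.632 -0.13   0.061] [ 0.642 -0.12   0.074]
T
0.01 180 [ 0.4659 -0.022   0.0204] [ 0.456 -0.038  0.01 ] [ 0.484 -0.017  0.03 ]
0.031 46 [ 0.4649 -0.0224  0.0336] [ 0.456 -0.037  0.031] [ 0.481 -0.018  0.036]
0.036 83 [ 0.4664 -0.0221  0.041 ] [ 0.456 -0.038  0.036] [ 0.482 -0.017  0.045]
0.045 140 [ 0.4665 -0.0225  0.0527] [ 0.456 -0.034  0.045] [ 0.483 -0.017  0.06 ]
0.06 270 [ 0.4679 -0.024   0.0733] [ 0.456 -0.047  0.06 ] [ 0.484 -0.016  0.081]
```

View pics/crop.png

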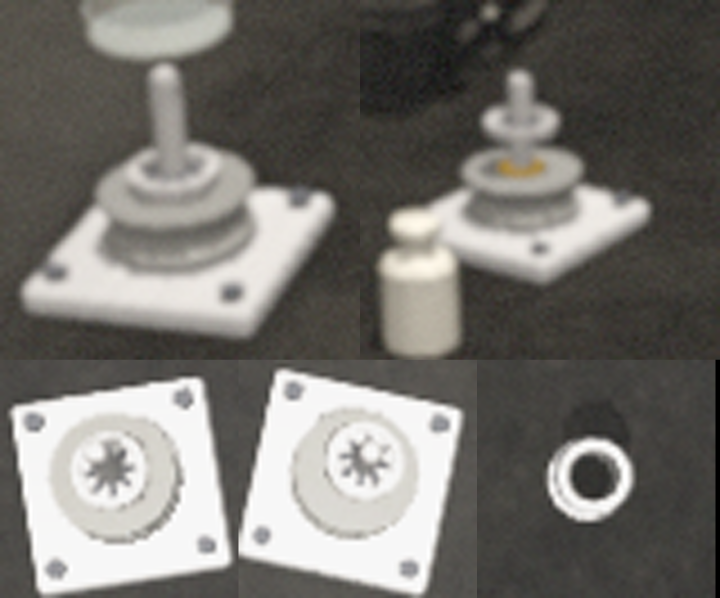

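The right-hand stand B (crop, top right) has the high nut, with the brass washer visible beneath it. Top depth puts it at about (0.639,-0.126), with the nut top near 0.055. The left stand's nut is already home. The tool stands at about (0.473,-0.032).

```bash
cat >> h.py <<'E'
def go(target,yaw):
    "shift (cm) in tool axes and twist (deg) so that TCP reaches target with tool x at world angle yaw (deg)"
    s=bot.read_state(); M=R.from_rotvec(s['tcp_rot']).as_matrix()
    d=M.T@(np.array(target)-s['tool_pos'])*100
    xa=np.degrees(np.arctan2(M[1,0],M[0,0]))
    print("t",s['time'],"tcp",s['tool_pos'].round(4),"xyaw",xa.round(2),"tilt z",M[:,2].round(4),"shift",d.round(2),"twist",(-(yaw-xa)).round(1))
E
python3 -c "
from h import *
go([.473,-.032,.17],-7); go([.473,-.032,.17],-90)"
```

```text
t 0.1 tcp [ 0.1992 -0.6442  0.2301] xyaw 17.18 tilt z [-5.e-04  2.e-03 -1.e+00] shift [ 44.24 -50.39   6.12] twist 24.2
t 0.1 tcp [ 0.1992 -0.6442  0.2301] xyaw 17.18 tilt z [-5.e-04  2.e-03 -1.e+00] shift [ 44.24 -50.39   6.12] twist 107.2
```

{"op": "step_arm", "data": {"motion": [[8.5,44.2,-50.4,4,0],[8.5,44.2,-50.4,4,0],[8.5,44.2,-50.4,4,0],[8.5,44.2,-50.4,4,0],[8.5,44.2,-50.4,4,0],[8.5,44.2,-50.4,4,0],[8.5,44.2,-50.4,4,0],[8.5,44.2,-50.4,4,0],[8.5,44.2,-50.4,4,0],[8.5,44.2,-50.4,4,0],[8.5,44.2,-50.4,4,0],[8.5,44.2,-50.4,4,0],[8.5,44.2,-50.4,4,0],[8.5,44.2,-50.4,4,0],[8.5,44.2,-50.4,4,0],[8.5,44.2,-50.4,4,0],[8.5,44.2,-50.4,4,0],[8.5,44.2,-50.4,4,0]]}}

```text
time: 1.9
tool_pos: [0.4724, -0.0339, 0.1912]
tcp_rot: [3.107, 0.466, -0.0]
wrist_force: [-0.9, -0.8, 0.3]
width: 1.001
grip_force: 0.0
```

```bash
cat >> h.py <<'E'
def wrist():
    s=bot.read_state(); p,d=bot.read_camera("wrist"); c=bot.calibration("wrist"); T=c['T_tool_cam']
    M=R.from_rotvec(s['tcp_rot']).as_matrix()
    return p,d,(c['mtx'],M@T[:3,:3],M@T[:3,3]+s['tool_pos'])
E
python3 - <<'E'
from h import *
p,d,P=wrist(); cv2.imwrite("pics/w1.png",p[:,:,::-1]); np.savez("pics/w1.npz",p=p,d=d)
go([.473,-.032,.036],17.2)
q=cloud("wrist",d,P).reshape(-1,3)
m=(np.hypot(q[:,0]-.473,q[:,1]+.032)<.03)&(q[:,2]>.074)&(q[:,2]<.09)
print(m.sum(),q[m].mean(0),q[m].min(0),q[m].max(0), cv2.minEnclosingCircle(q[m][:,:2].astype(np.float32)))
E
```

```text
t 1.95 tcp [ 0.4724 -0.034   0.1913] xyaw 17.06 tilt z [-0.e+00 -2.e-04 -1.e+00] shift [ 0.11 -0.17 15.53] twist -0.1
691 [ 0.47305016 -0.03225954  0.07969911] [ 0.45888647 -0.04601305  0.07400949] [ 0.48611651 -0.01850557  0.08246582] ((0.4723895788192749, -0.03249431401491165), 0.014055922627449036)
```

View pics/w1.png

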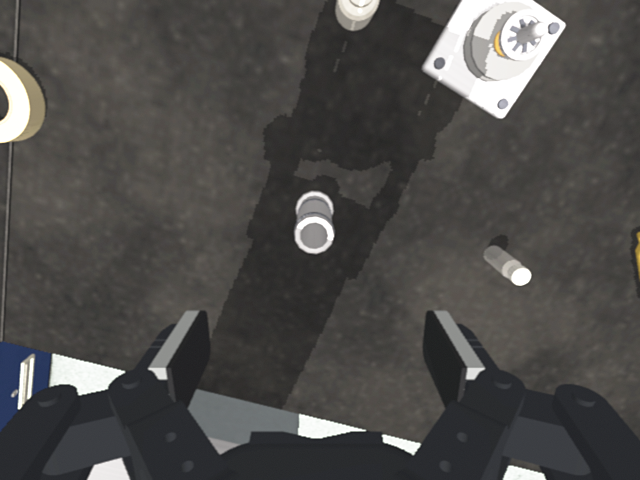

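The wrist view shows the tool's mouth at (314,235), midway between the fingers. The rim fit gives (0.4725,-0.0324), radius 14.06 mm and height 80 mm, which match the given sizes. Next I descend and grip.

{"op": "step_arm", "data": {"motion": [[8.5,0.05,-0.15,4,0],[8.5,0.05,-0.15,8,0],[8.5,0.05,-0.15,12,0],[8.5,0.05,-0.15,15,0],[8.5,0.05,-0.15,15.8,0],[8.5,0.05,-0.15,15.8,0],[8.5,0.05,-0.15,15.8,0],[2,0.05,-0.15,15.8,0],[2,0.05,-0.15,15.8,0],[2,0.05,-0.15,15.8,0],[2,0.05,-0.15,15.8,0],[2,0.05,-0.15,15.8,0],[2,0.05,-0.15,15.8,0],[2,0.05,-0.15,15.8,0],[2,0.05,-0.15,15.8,0],[2,0.05,-0.15,15.8,0]], "force": 90}}

```text
time: 3.55
tool_pos: [0.4735, -0.0313, 0.0342]
tcp_rot: [3.106, 0.469, 0.002]
wrist_force: [-0.8, -0.5, 6.4]
width: 0.305
grip_force: 88.0
```

Run:
```python
from h import *
t=np.load("pics/top0.npz")
C=cloud("top",t['d'])[150:220,335:400].reshape(-1,3)
for a,b in((.066,.078),(.05,.06)):
    q=C[(C[:,2]>a)&(C[:,2]<b)&(np.hypot(C[:,0]-.639,C[:,1]+.126)<.025)]; print(cv2.minEnclosingCircle(q[:,:2].astype(np.float32)),np.median(q,0))
w=np.load("pics/w1.npz")
go([.639,-.126,.134],17.1)
```

```text
((0.6379302740097046, -0.1266935020685196), 0.004538232460618019) [ 0.63936074 -0.12664997  0.07343265]
((0.640037477016449, -0.1272774487733841), 0.015359360724687576) [ 0.63863734 -0.12641203  0.0533855 ]
t 3.55 tcp [ 0.4735 -0.0313  0.0342] xyaw 17.19 tilt z [ 1.1e-03 -1.0e-04 -1.0e+00] shift [13.02 13.94 -9.96] twist 0.1
```

{"op": "step_arm", "data": {"motion": [[2,0,0,-4,0],[2,0,0,-7,0],[2,0,0,-10,0],[2,4,4.3,-10,0],[2,7,7.5,-10,0],[2,10,10.7,-10,0],[2,12,13,-10,0],[2,13,14,-10,0],[2,13,14,-10,0],[2,13,14,-10,0],[2,13,14,-10,0]]}}

```text
time: 4.65
tool_pos: [0.6371, -0.1259, 0.1327]
tcp_rot: [-3.106, -0.47, 0.003]
wrist_force: [-0.3, -0.3, -1.9]
width: 0.305
grip_force: 88.7
```

Run:
```python
from h import *
go([.639,-.1266,.134],17.1)
p,d,P=wrist(); s,sd=bot.read_camera("side"); t,td=bot.read_camera("top")
np.savez("pics/b2.npz",t=t,td=td,s=s,sd=sd,p=p,d=d)
k=lambda i:cv2.resize(i,(400,300))
a=np.hstack([k(p),k(t)]); b=np.hstack([k(s),cv2.resize(s[110:260,230:430],(400,300),interpolation=cv2.INTER_CUBIC)])
cv2.imwrite("pics/h2.png",np.vstack([a,b])[:,:,::-1])
for n,dd,PP in(("wrist",d,P),("side",sd,None)):
    q=cloud(n,dd,PP).reshape(-1,3); q=q[np.hypot(q[:,0]-.639,q[:,1]+.127)<.025]
    for z0,z1 in((.05,.06),(.066,.078),(.09,.1),(.1,.108),(.108,.12),(.12,.14),(.17,.19)):
        m=q[(q[:,2]>z0)&(q[:,2]<z1)]
        if len(m)>3: print(n,z0,len(m),np.median(m,0).round(4),m.min(0).round(3),m.max(0).round(3))
```

```text
t 4.65 tcp [ 0.6371 -0.1259  0.1327] xyaw 17.2 tilt z [-1.8e-03  5.0e-04 -1.0e+00] shift [ 0.17  0.12 -0.13] twist 0.1
wrist 0.05 1181 [ 0.6437 -0.1252  0.0542] [ 0.629 -0.142  0.05 ] [ 0.654 -0.113  0.06 ]
wrist 0.066 95 [ 0.6429 -0.1263  0.0711] [ 0.639 -0.132  0.066] [ 0.644 -0.123  0.075]
wrist 0.1 892 [ 0.6472 -0.1224  0.1048] [ 0.626 -0.144  0.1  ] [ 0.653 -0.11   0.108]
wrist 0.108 492 [ 0.6477 -0.1227  0.1139] [ 0.635 -0.139  0.108] [ 0.65  -0.113  0.12 ]
wrist 0.12 1379 [ 0.6475 -0.1226  0.1314] [ 0.633 -0.141  0.12 ] [ 0.655 -0.103  0.14 ]
wrist 0.17 7749 [ 0.6439 -0.127   0.1783] [ 0.622 -0.145  0.17 ] [ 0.658 -0.102  0.19 ]
side 0.05 93 [ 0.6336 -0.1234  0.0535] [ 0.621 -0.145  0.05 ] [ 0.651 -0.111  0.06 ]
side 0.066 23 [ 0.6352 -0.1253  0.0701] [ 0.632 -0.128  0.066] [ 0.641 -0.121  0.075]
side 0.09 11 [ 0.6274 -0.1133  0.0994] [ 0.618 -0.128  0.098] [ 0.643 -0.111  0.1  ]
side 0.1 79 [ 0.6274 -0.1162  0.1039] [ 0.617 -0.138  0.1  ] [ 0.65  -0.108  0.108]
side 0.108 89 [ 0.6284 -0.1165  0.114 ] [ 0.619 -0.134  0.108] [ 0.645 -0.112  0.12 ]
side 0.12 142 [ 0.6267 -0.1152  0.1293] [ 0.619 -0.133  0.12 ] [ 0.645 -0.104  0.14 ]
side 0.17 67 [ 0.6292 -0.1315  0.1791] [ 0.619 -0.148  0.17 ] [ 0.652 -0.102  0.19 ]
```

View pics/h2.png

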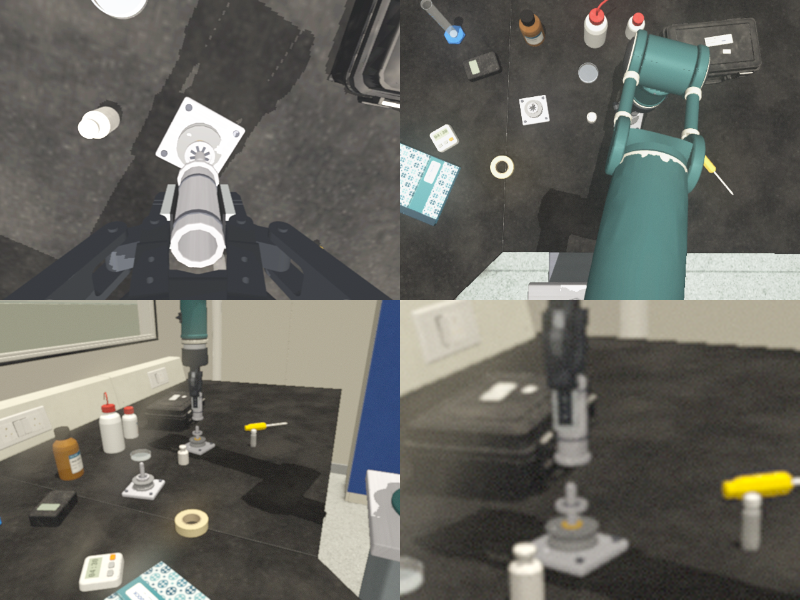

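The hover view shows the foot hanging over the shaft, with tool and shaft nearly in line. Wrist and side depth both put the tool axis about 3 mm short in x, so I shift, slip it over and check.

{"op": "step_arm", "data": {"motion": [[2,0.27,0.14,0,0],[2,0.27,0.14,0,0],[2,0.27,0.14,0,0],[2,0.27,0.14,1,0],[2,0.27,0.14,2,0],[2,0.27,0.14,2.8,0],[2,0.27,0.14,3.4,0],[2,0.27,0.14,3.8,0],[2,0.27,0.14,3.8,0],[2,0.27,0.14,3.8,0]]}}

```text
time: 5.8
tool_pos: [0.6415, -0.1272, 0.0953]
tcp_rot: [3.106, 0.469, 0.0]
wrist_force: [1.4, -0.3, -0.9]
width: 0.308
grip_force: 88.7
```

Run:
```python
from h import *
p,d,P=wrist(); s,sd=bot.read_camera("side")
a=cv2.resize(p[120:420,160:480],(400,375)); b=cv2.resize(s[150:240,268:364],(400,375),interpolation=cv2.INTER_CUBIC)
cv2.imwrite("pics/h3.png",np.hstack([a,b])[:,:,::-1]); st=bot.read_state(); print(st['tool_pos'],st['wrist_force'],st['torque'])
```

```text
[ 0.64180522 -0.12724045  0.09583311] [ 0.43779597  0.98049665 -1.04938516] [ 0.00976388  0.00890894 -0.02083811]
```

View pics/h3.png

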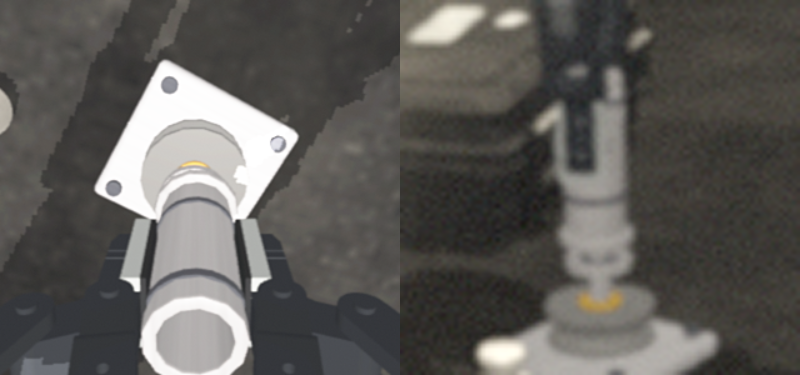

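The foot now sits round the shaft, just above the nut, with the brass still showing below and no contact force. Next I press.

{"op": "step_arm", "data": {"motion": [[2,0,0,0.4,0],[2,0,0,0.7,0],[2,0,0,1.0,0],[2,0,0,1.3,0],[2,0,0,1.6,0],[2,0,0,1.8,0],[2,0,0,2.0,0],[2,0,0,2.1,0],[2,0,0,2.1,0],[2,0,0,2.1,0]]}}

```text
time: 6.9
tool_pos: [0.6418, -0.1272, 0.076]
tcp_rot: [3.106, 0.469, 0.001]
wrist_force: [-2.7, 0.2, 7.1]
width: 0.304
grip_force: 89.6
```

{"op": "step_arm", "data": {"motion": [[2,0,0,0.15,0],[2,0,0,0.3,0],[2,0,0,0.4,0],[2,0,0,0.5,0],[2,0,0,0.5,0]]}}

```text
time: 7.4
tool_pos: [0.6419, -0.1273, 0.0721]
tcp_rot: [3.106, 0.469, 0.001]
wrist_force: [-5.7, 1.8, 13.2]
width: 0.305
grip_force: 90.0
```

{"op": "step_arm", "data": {"motion": [[2,0,0,0.15,0],[2,0,0,0.3,0],[2,0,0,0.4,0],[2,0,0,0.4,0]]}}

```text
time: 7.8
tool_pos: [0.6423, -0.1272, 0.072]
tcp_rot: [3.106, 0.469, 0.002]
wrist_force: [-11.5, 1.6, 29.9]
width: 0.302
grip_force: 91.7
```

The tip stopped at 0.072 while the force rose to 30 N, so the nut is on its rigid stop; the foot is at about 38 mm, as it should be. I'll relax, open and retreat upward.

{"op": "step_arm", "data": {"motion": [[2,0,0,-0.2,0],[2,0,0,-0.35,0],[2,0,0,-0.35,0],[4,0,0,-0.35,0],[5,0,0,-0.35,0],[7,0,0,-0.35,0],[8.5,0,0,-0.35,0],[8.5,0,0,-0.35,0],[8.5,0,0,-0.35,0],[8.5,0,0,-0.35,0],[8.5,0,0,-2,0],[8.5,0,0,-5,0],[8.5,0,0,-9,0],[8.5,0,0,-13,0],[8.5,0,0,-13,0],[8.5,0,0,-13,0],[8.5,0,0,-13,0]]}}

```text
time: 9.5
tool_pos: [0.6406, -0.127, 0.1948]
tcp_rot: [-3.106, -0.469, 0.002]
wrist_force: [-0.1, 0.2, -0.2]
width: 0.995
grip_force: 0.0
```

Run:
```python
from h import *
p,d,P=wrist(); s,sd=bot.read_camera("side")
a=cv2.resize(p,(400,300)); b=cv2.resize(s[150:246,256:384],(400,300),interpolation=cv2.INTER_CUBIC)
cv2.imwrite("pics/h4.png",np.hstack([a,b])[:,:,::-1])
q=cloud("wrist",d,P).reshape(-1,3); q=q[(np.hypot(q[:,0]-.639,q[:,1]+.127)<.03)]
m=q[(q[:,2]>.108)&(q[:,2]<.13)]; print(len(m),m.max(0),cv2.minEnclosingCircle(m[:,:2].astype(np.float32)),np.median(m,0)); st=bot.read_state(); print(st['tool_pos'],st['wrist_force'])
```

```text
1128 [ 0.65538614 -0.11386673  0.12078636] ((0.6412827968597412, -0.12799802422523499), 0.014590646140277386) [ 0.64277439 -0.12785945  0.1179119 ]
[ 0.64007153 -0.12684274  0.19343071] [ 0.41431117  0.06841533 -0.47247822]
```

View pics/h4.png

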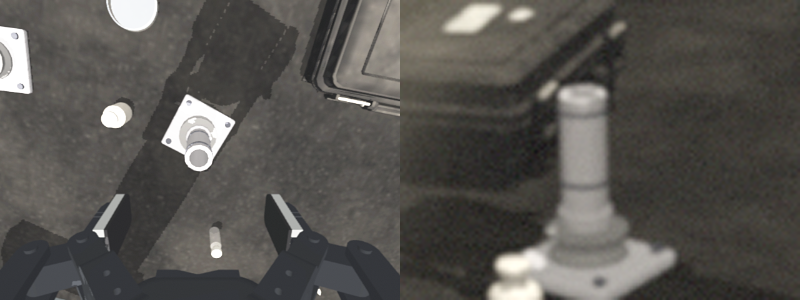

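The tool stands upright over the shaft with its top at about 0.118 m, which is 38 + 80 mm. Its axis is about 2 mm from the shaft's, and the gripper is clear.

```bash
python3 -c "
from workcell import bot
print(bot.finish_job())"
```

```text
the job is handed in; nothing more can be done
None
```

The job is handed in: the nut is pressed home against its stop on the right-hand stand, and the setting tool stands upright over the shaft, released and clear of the gripper, after about 9.6 s; no verdict was returned.

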